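Take the bayonet cap off the air-line filter

TASK

Open the blue air-line filter on the bench: press its black and yellow cap down against the spring, twist it a quarter turn anticlockwise (seen from above) so that it comes free of the steel lugs, and lift it off. Lay the cap down flat, handle up, in the aluminium parts tray, gently and without dropping it, and let go. Leave the spray can, the screw jar and the wrench where they are.

Things in the scene. Friction and masses are not known exactly. Their poses are not given: they have to be found in the camera images.
- filter_housing: Blue round filter housing, 136 mm in diameter, 84 mm high, bolted to the bench on a 150 mm square dark steel foot; brass pipe stub low on its +x side. Origin: centre of its underside, on the bench; z up. At the start the cap's two ears sit in locked pockets at the housing's +x and -x.
- rim (a point): Centre of the housing's open top, 84 mm above the bench, axes as the housing's. Two steel claws on the rim reach inward to 50 mm from the axis and cover the ears from -16 to +60 degrees (anticlockwise from +x, seen from above) and likewise opposite. A lip 4 mm deep under each claw locks the ear: the cap turns only while pressed more than 4 mm down, until 25 degrees of turn.
- end_stop (a point): Top of one of two red end stops on the rim (111 degrees anticlockwise from the housing's +x; the other is opposite). The cap is clear of the claws from 70 degrees of turn and meets these stops at about 99 degrees. Let go in between, it rises to 6 mm above its locked height and can be lifted straight up.
- element (a joint): Spring-loaded orange filter element under the cap, pushing it up: 0 with the cap locked, +0.008 m pressed fully down (its hard stop), -0.006 m fully risen. The spring pushes 4 N risen, 7 N at 0, 9 N at 0.004, 11 N at 0.008.
- cap_grip (a point): The cap: black disc 96 mm across, 8 mm thick, about 0.24 kg, two yellow ears along its +x and -x (14 mm wide, to 60 mm from the axis); on top a yellow bar along its x, 80 long, 18 wide, 32 high. This point: on the axis in the bar, 26 mm above the flat underside, 18 above the disc's top, 14 below the bar's top; z up. Starts locked, within 3 degrees of the housing's x, 94 mm above the bench.
- cap: The same cap; origin at the centre of its flat underside, axes as for cap_grip.
- parts_tray: Open aluminium parts tray fixed on the bench, 170 mm (its x) by 160 mm (its y) by 22 mm high, walls and floor 5 mm thick. Origin: centre of its underside. The cap fits inside lying flat at any yaw when set down near the centre; its underside is then 5 mm above the bench.
- spray_can_mid (a point): Bystander: standing spray can with a blue label, 64 mm in diameter and 140 mm tall; point at its centre. Leave alone.
- screw_jar_mid (a point): Bystander: amber glass jar with red lid, 68 mm in diameter and 80 mm tall; point at its centre. Leave alone.
- wrench_grip (a point): Bystander: steel wrench 170 mm long lying flat on the bench; point in the middle of its handle. Leave alone.
Not all that is in view belongs to the job. Of the things shaped like the cap, the black one is meant.

How it is judged:
On the way, in this order (a step that is already met when the one before it is completed fails the run):
1. the cap is pressed down against its spring, clear of the locking lips, before the ears leave them (angle between the x axis of cap and the x axis of filter_housing, either way round below 0.45 rad and horizontal distance between cap and filter_housing below 0.01 m and z of cap in the frame of filter_housing below 0.0655 m), for 0.1 s.
2. the cap, still in the housing, has been twisted until its ears are clear of the claws (angle between the x axis of cap and the x axis of filter_housing, either way round above 1.13 rad and horizontal distance between cap and filter_housing below 0.01 m and z of cap in the frame of filter_housing below 0.079 m), for 0.1 s.
3. the cap has been lifted clear of the housing (z of cap in the frame of filter_housing above 0.095 m), for 0.1 s.
At the end, for the whole second after the job is handed in: The cap lies flat on the tray's floor (underside less than 10 mm above the tray's underside, axis within 60 mm of its centre), handle up within 0.1 rad, at rest and released (horizontal distance between cap and parts_tray below 0.06 m and z of cap in the frame of parts_tray below 0.01 m and angle between cap's own z axis and vertical below 0.1 rad and linear speed of cap below 0.02 m/s); the robot touches nothing.
It fails at once if the cap is dropped (falls or flies faster than 0.6 m/s with no finger on it) (contact force between the fingers and cap below 0.05 N and linear speed of cap above 0.6 m/s).
It fails at once if the spray can, the screw jar or the wrench is moved by more than 30 mm (distance of any of spray_can_mid, screw_jar_mid, wrench_grip from where it was at the start of the episode above 0.03 m).
It also fails if it takes over 51 s, if anything falls off the work surface, if the arm or the gripper's body presses on something with over 40 N, if the wrist force passes 120 N, or if a joint passes its speed limit or range.

ROBOT

A 7-joint arm with a two-finger parallel gripper is mounted at the origin on the work surface. World frame = base frame: x ahead of the robot, y to its left, z up, the work surface at z = 0. Lengths are in m, angles in rad, forces in N, time in s.
With the tool pointing down it reaches from about 0.4 to 0.85 m from the base axis. Payload 10.4 kg.
Tool frame: the origin (TCP) lies at the very end of the fingers, on their centre line; the grasp point (between the pads) lies grip_depth behind it (grip_depth is the distance from the TCP to the grasp point, in m); z points along the fingers, y is the direction in which the jaws open and shut (so a half turn about z gives the same grasp; the last joint's range is limited). The gripper opens to 85 mm and grips with 20 to 120 N. Pads are 22 mm wide; open, the fingers measure 114 mm over their backs; the gripper's body (76 mm by 85 mm) begins 54 mm behind the grasp point. The pads swing forward as they close: fully open they stand 13 mm farther back than shut.
Start: joints at [1.22, 0.332, -0.065, 1.46, 0.022, 1.35, -0.088], TCP at [0.201, -0.592, 0.231] pointing down, gripper open.
Joint ranges: [-2.6, 2.6], [-0.5, 2.12], [-1.47, 1.34], [0.16, 2.42], [-1.27, 4.41], [0.06, 2.06], [-2.6, 2.6]. Speed limits (rad/s): [2.22, 2.22, 2.79, 2.79, 3.14, 3.14, 3.14].

INTERFACE

Orientations are given as a 3x3 rotation matrix whose columns are the frame's x, y, z axes.
In Python, from cell import * gives the robot as it stands.
- The arm moves only by the tool send_rows, never from a script. Its argument "moves" is text: rows parted by semicolons, each of 5 numbers parted by spaces: the shift along the tool's x, y, z in m, then the turn about the tool's z in degrees, then the opening in per cent of the stroke, from 0 (shut) to 100 (fully open). In form: dx dy dz yaw fingers; .... A call has 1 to 5 rows; each row is the pose to reach, as a shift and turn from the pose measured when the call began, along the tool's axes at that moment; what a row does not reach only later rows make up. A row lasts 1/12 s, in which the tool goes at most 41.7 mm and 7.16 degrees, less where a joint would pass 70% of its speed; a pose out of reach is approached as far as the arm can. A call with a gripper value outside its range is refused whole. The fingers move at their own pace and stop on an object; the grip force is fixed at half the most. Time passes only in rows, so rows that repeat a pose let the fingers close. It gives the time, the measured TCP pose, the force and the opening at its end, in the units of the state.
- sense(): the state, without advancing time (a new reading comes with each control period).
- capture(name): name is "scene" or "top" or "wrist"; returns a dict with "img" (420x560x3 uint8, red, green, blue), "fx", "fy", "cx", "cy" (pixels), "origin" and "rotation" of the camera in the world. Camera axes: x right, y down, z forward; pixel columns grow to the right and rows downward; lengths in m; the calibration is good to about 2 mm. A picture is of the moment at which its call begins. There is no depth.
- job_done(): hands the job in, once; it reports no verdict.
The state is a dict: "t": time; "joint_pos": joint angles; "joint_vel": joint speeds; "tau": joint torques, N m; "tool_pos": TCP position; "ee_rot": TCP orientation; "wrist_force": force on the tool from outside, world axes, zero at the start; "moment": the same for the moment, N m; "gripper_width": opening from 0.0 (shut) to 1.0 (fully open).
Only numpy, scipy, OpenCV 4.12 (cv2) and the standard library are available. Lean on these libraries where they do the work, as an engineer would, in place of code of your own. Each camera call takes 0.05 s, during which the arm holds its last target.

## Working session

There is one attempt and no reset: what is moved stays moved. The work goes in short steps, Python scripts to look and compute and a tool call to move; the robot and the scene stay as the last step left them, time stands still between calls to the robot, and variables do not carry over. Pictures are saved under pics/ and viewed, and the job is handed in when it is done.

Besides the shell and the picture viewer there is one more tool, called after "Emit:" as a command line: name --argument value ..., lists and objects as JSON in quotes. send_rows: Moves the arm, as the interface text tells. Its arguments: {"type":"object","properties":{"moves":{"type":"string"}},"required":["moves"]}

```bash
mkdir -p pics; ls; python3 - <<'E'
from cell import *
import cv2,json
s=sense()
for k,v in s.items(): print(k,v)
try: print(grip_depth)
except Exception as e: print(e)
for n in("scene","top"):
    c=capture(n); cv2.imwrite(f"pics/{n}0.png",c["img"][:,:,::-1])
    print(n,c["fx"],c["fy"],c["cx"],c["cy"],c["origin"],c["rotation"])
E
```

```text
pics
t 0.0
joint_pos [ 1.22038513  0.33284974 -0.06470336  1.46097062  0.02158412  1.34987775
 -0.08848354]
joint_vel [-0.00114168  0.00037774  0.00326146  0.00084416 -0.00072672  0.00036639
  0.00067495]
tau [ 9.89557338e-04 -6.25447655e+01  4.98011615e-02 -3.91599727e+01
  1.62143289e-02  1.00646235e-02  1.19640899e-05]
tool_pos [ 0.20111099 -0.5913566   0.23051576]
ee_rot [[ 9.46737176e-01  3.22006939e-01 -5.01029289e-04]
 [ 3.22007325e-01 -9.46736259e-01  1.31868686e-03]
 [-4.97162764e-05 -1.40978497e-03 -9.99999005e-01]]
wrist_force [ 0.08282759 -0.63715676 -0.04450849]
moment [ 0.00230874 -0.00180761  0.01910116]
gripper_width 1.0004351822851298
0.0187
scene 498.40889838939205 498.40889838939205 272.87443696143663 221.76478222685836 [ 0.86900841 -0.64213701  0.88963228] [[ 0.8514932   0.40770395 -0.32975267]
 [ 0.52428409 -0.65085791  0.54909941]
 [ 0.00924787 -0.6404385  -0.76795378]]
top 487.648075456497 487.648075456497 281.43696247472866 227.1905815267343 [ 0.46893646 -0.09609933  1.07517403] [[-0.02785451 -0.99600865  0.08479909]
 [-0.99940277  0.02948382  0.01802223]
 [-0.0204505  -0.08424645 -0.99623507]]
```

View pics/scene0.png

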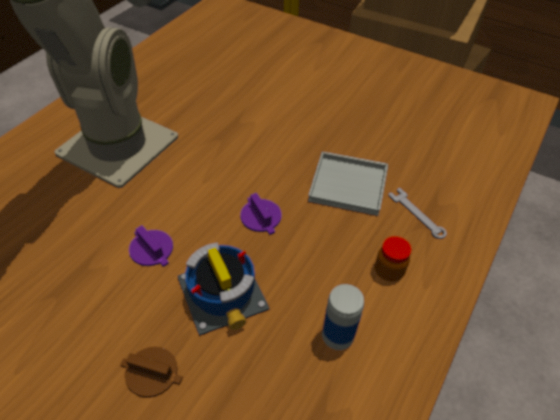

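View pics/top0.png

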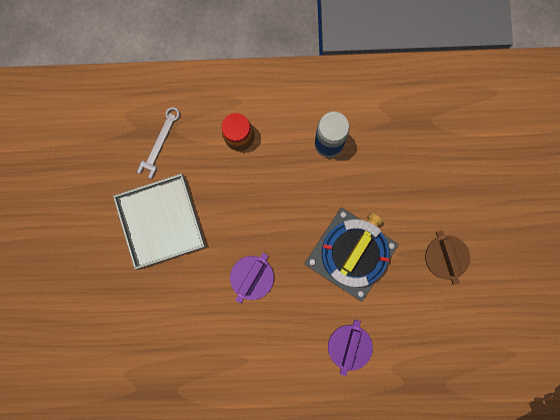

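The lookalikes in the top view are the purple caps at (252,278) and (350,348), the brown cap at (447,257), and the black disc with yellow bar in the blue housing at (356,253). I choose the black one. The tray is at about (160,222). Next I check close crops.

```bash
python3 - <<'E'
import cv2
i=cv2.imread("pics/top0.png")
cv2.imwrite("pics/c1.png",cv2.resize(i[195:315,290:420],None,fx=5,fy=5,interpolation=cv2.INTER_CUBIC)) 
cv2.imwrite("pics/c2.png",cv2.resize(i[165:280,100:220],None,fx=5,fy=5,interpolation=cv2.INTER_CUBIC))
E
```

```text
(no output)
```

View pics/c1.png

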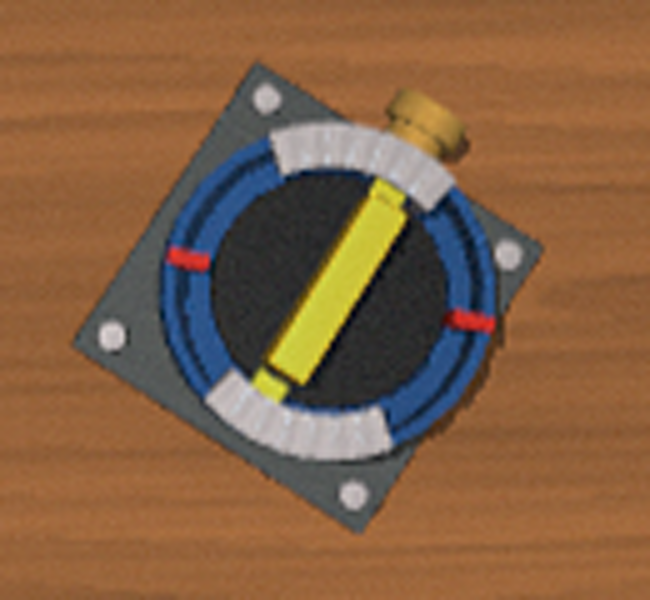

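View pics/c2.png

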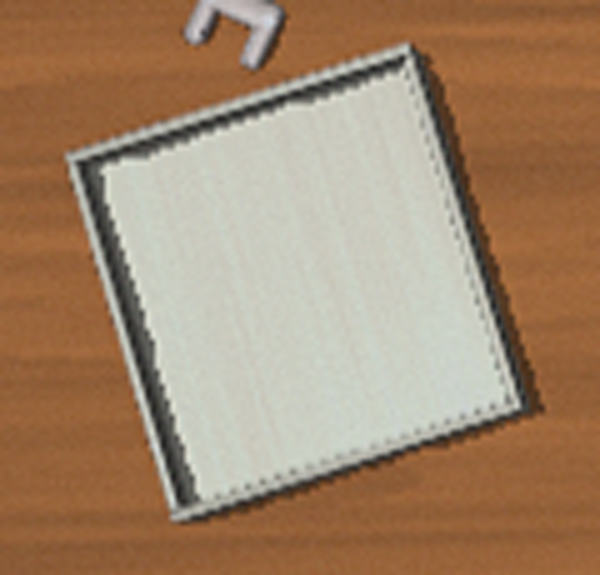

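The crop confirms the black disc with the yellow bar. Bar top corners (crop px) are (374,192), (407,213), (302,384), (268,362), the red stops are (189,259) and (470,321), and the brass stub is +x. Tray corners are (70,155), (410,45), (525,408), (175,520).

```bash
cat > h.py <<'E'
import numpy as np
from scipy.spatial.transform import Rotation as R
def ray(c,uv,z):
    d=np.asarray(c["rotation"])@np.array([(uv[0]-c["cx"])/c["fx"],(uv[1]-c["cy"])/c["fy"],1]); o=np.asarray(c["origin"])
    return o+d*(z-o[2])/d[2]
def proj(c,p):
    q=np.asarray(c["rotation"]).T@(np.asarray(p)-c["origin"]); return c["fx"]*q[0]/q[2]+c["cx"],c["fy"]*q[1]/q[2]+c["cy"]
E
python3 - <<'E'
from cell import *
from h import *
import cv2
c=capture("top")
g=lambda l,o,z: np.array([ray(c,(o[0]+(u+.5)/5-.5,o[1]+(v+.5)/5-.5),z) for u,v in l])
b=g([(374,192),(407,213),(302,384),(268,362)],(290,195),.108)
print("bar",b.mean(0),np.linalg.norm(b-np.roll(b,-1,0),axis=1)); d=(b[0]+b[1]-b[2]-b[3]); print("yaw bar",np.degrees(np.arctan2(d[1],d[0])))
f=g([(258,62),(543,245),(362,533),(73,345)],(290,195),.006)
print("foot",f.mean(0),np.linalg.norm(f-np.roll(f,-1,0),axis=1)); d=(f[0]+f[1]-f[2]-f[3]); print("yaw",np.degrees(np.arctan2(d[1],d[0])))
r=g([(189,259),(470,321)],(290,195),.087);print("rim",r.mean(0), np.linalg.norm(r[0]-r[1])); d=r[0]-r[1]; print("stopyaw-111",np.degrees(np.arctan2(d[1],d[0]))-111)
t=g([(70,155),(410,45),(525,408),(175,520)],(100,165),.022);print("tray",t.mean(0),np.linalg.norm(t-np.roll(t,-1,0),axis=1),"\n",t)
for n,p,z in(("can",(333,125),.14),("jar",(236,125),.08),("w1",(172,113),0),("w2",(148,168),0),("p1",(252,278),.01),("p2",(350,348),.01),("br",(447,257),.01)): print(n,ray(c,p,z).round(3))
# scene check
s=capture("scene"); i=s["img"][:,:,::-1].copy()
for p in list(b)+list(t)+[[*r.mean(0)[:2],.108]]:
    u,v=proj(s,p); cv2.circle(i,(round(u),round(v)),1,(0,255,0),-1)
cv2.imwrite("pics/s1.png",cv2.resize(i[130:350,160:420],None,fx=2.7,fy=2.7,interpolation=cv2.INTER_CUBIC))
E
```

```text
bar [ 0.49744251 -0.22684998  0.108     ] [0.01537479 0.07959293 0.01583724 0.07954834]
yaw bar -33.837175139462765
foot [ 0.49744399 -0.22782095  0.006     ] [0.14747667 0.14848722 0.14887711 0.14890319]
yaw -34.713059788516404
rim [ 0.49719424 -0.22615317  0.087     ] 0.11557065075218177
stopyaw-111 -35.13397279818031
tray [0.58061979 0.19060626 0.022     ] [0.15674299 0.16815149 0.15901425 0.16747659] 
 [[0.63906162 0.28939945 0.022     ]
 [0.68321605 0.13900414 0.022     ]
 [0.52217332 0.0906289  0.022     ]
 [0.47802816 0.24339256 0.022     ]]
can [ 0.746 -0.186  0.14 ]
jar [0.771 0.011 0.08 ]
w1 [0.828 0.164 0.   ]
w2 [0.703 0.22  0.   ]
p1 [ 0.451 -0.01   0.01 ]
p2 [ 0.296 -0.216  0.01 ]
br [ 0.484 -0.434  0.01 ]
```

View pics/s1.png

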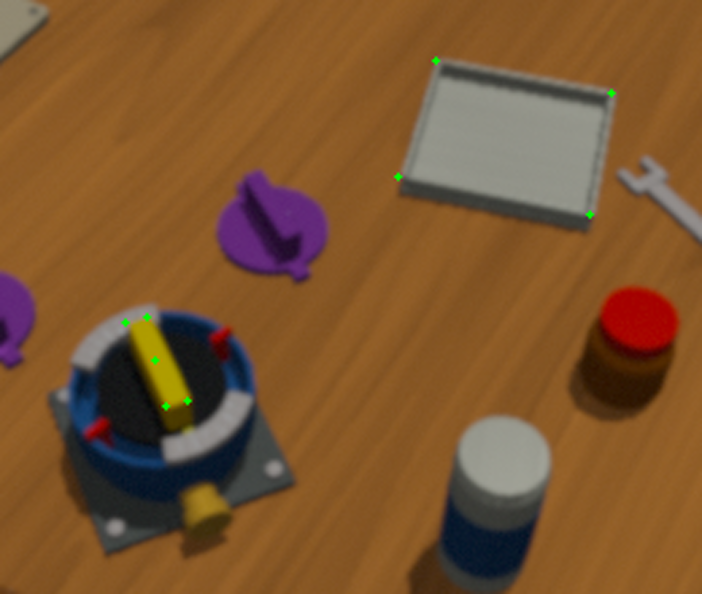

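```bash
cat >> h.py <<'E'
def go(x,y,z,yaw):
    "shift to target; yaw = world heading of tool x (deg)"
    from cell import sense
    s=sense(); T=np.asarray(s["ee_rot"]); p=np.asarray(s["tool_pos"])
    h=np.degrees(np.arctan2(T[1,0],T[0,0])); dy=(h-yaw+180)%360-180
    print("t",round(s["t"],2),"p",p.round(4),"head",h.round(2),"tilt",np.degrees(np.arccos(-T[2,2])).round(2),"F",np.round(s["wrist_force"],1),"g",round(s["gripper_width"],3),"j7",round(s["joint_pos"][6],2))
    print("d",(T.T@(np.array([x,y,z])-p)).round(4),"turn",dy.round(2))
E
python3 -c "
from h import *
go(.497,-.227,.19,-34)"
```

```text
t 0.2 p [ 0.2011 -0.5915  0.2308] head 18.78 tilt 0.05 F [-0.8 -0.6  0.7] g 1.003 j7 -0.09
d [ 0.3975 -0.2498  0.041 ] turn 52.78
```

Emit:
send_rows --moves "0.033 -0.021 0 6.6 50; 0.066 -0.042 0 13.2 50; 0.1 -0.0625 0 19.8 50; 0.133 -0.083 0 26.4 50; 0.166 -0.104 0 33 50"

```text
t: 0.62
tool_pos: [0.3255, -0.4383, 0.2308]
ee_rot: [[0.968, -0.25, -0.0], [-0.25, -0.968, 0.001], [-0.001, -0.001, -1.0]]
wrist_force: [0.1, -0.8, 0.7]
gripper_width: 0.498
```

```bash
python3 -c "
from h import *
go(.497,-.227,.19,-34)"
```

```text
t 0.62 p [ 0.3255 -0.4383  0.2308] head -14.47 tilt 0.05 F [ 0.1 -0.8  0.7] g 0.498 j7 -0.99
d [ 0.1133 -0.2474  0.041 ] turn 19.53
```

Emit:
send_rows --moves "0.017 -0.036 0 4 50; 0.033 -0.073 0 8 50; 0.05 -0.109 0 12 50; 0.066 -0.145 0 16 50; 0.083 -0.181 0 19.5 50"

```text
t: 1.03
tool_pos: [0.4518, -0.282, 0.2311]
ee_rot: [[0.827, -0.562, -0.0], [-0.562, -0.827, 0.0], [-0.0, -0.0, -1.0]]
wrist_force: [-0.3, -0.6, -0.6]
gripper_width: 0.502
```

```bash
python3 -c "
from h import *
go(.497,-.227,.17,-34)"
```

```text
t 1.03 p [ 0.4518 -0.282   0.2311] head -34.18 tilt 0.03 F [-0.3 -0.6 -0.6] g 0.502 j7 -1.73
d [ 0.0065 -0.0709  0.0611] turn -0.18
```

Emit:
send_rows --moves "0.002 -0.024 0.02 0 50; 0.004 -0.048 0.04 0 50; 0.0065 -0.071 0.061 0 50; 0.0065 -0.071 0.061 0 50; 0.0065 -0.071 0.061 0 50"

```text
t: 1.45
tool_pos: [0.4969, -0.2254, 0.1688]
ee_rot: [[0.829, -0.56, -0.002], [-0.56, -0.829, 0.002], [-0.003, -0.0, -1.0]]
wrist_force: [-0.2, -0.2, 0.8]
gripper_width: 0.498
```

```bash
python3 -c "
from h import *
import cv2
from cell import *
c=capture('wrist');i=c['img'][:,:,::-1].copy()
print(c['origin'],c['rotation'])
cv2.imwrite('pics/w1.png',i)
go(.497,-.227,.08,-34)"
```

```text
[ 0.55165424 -0.26374115  0.31099878] [[-0.55998421 -0.79842089 -0.22122788]
 [-0.82850241  0.53926484  0.15092109]
 [-0.00119814  0.26780126 -0.96347343]]
t 1.5 p [ 0.4968 -0.227   0.1698] head -34.15 tilt 0.08 F [-0.5 -0.7  0.9] g 0.498 j7 -1.88
d [ 0.0003 -0.0001  0.0898] turn -0.15
```

View pics/w1.png

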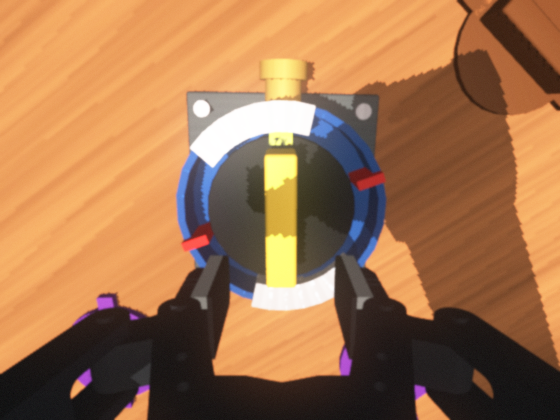

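The wrist view shows the bar upright in the picture, with top corners about (266,152), (298,152), (297,286), (266,286), centred between the fingers. I check its centre with this camera.

```bash
python3 -c "
from h import *
from cell import *
c=capture('wrist')
b=np.array([ray(c,q,.108) for q in ((266,152),(298,152),(297,286),(266,286))]);print(b.mean(0),np.linalg.norm(b-np.roll(b,-1,0),axis=1));d=b[0]+b[1]-b[2]-b[3];print(np.degrees(np.arctan2(d[1],d[0])))
go(.497,-.227,.08,-34)"
```

```text
[ 0.4984266  -0.22928099  0.108     ] [0.01730584 0.07964886 0.01851258 0.07965982]
-34.37450278768513
t 1.55 p [ 0.4968 -0.2278  0.1705] head -34.23 tilt 0.0 F [-0.1  0.4  0.3] g 0.497 j7 -1.88
d [-0.0003 -0.0008  0.0905] turn -0.23
```

Emit:
send_rows --moves "0 0 0.022 0 50; 0 0 0.044 0 50; 0 0 0.062 0 50; 0 0 0.078 0 50; 0 0 0.09 0 50"

```text
t: 1.97
tool_pos: [0.4961, -0.2293, 0.08]
ee_rot: [[0.826, -0.564, -0.0], [-0.564, -0.826, -0.001], [0.0, 0.001, -1.0]]
wrist_force: [-0.6, -0.4, -0.4]
gripper_width: 0.498
```

```bash
python3 -c "
from h import *
go(.497,-.227,.08,-34)"
```

```text
t 1.97 p [ 0.4961 -0.2293  0.08  ] head -34.36 tilt 0.04 F [-0.6 -0.4 -0.4] g 0.498 j7 -1.91
d [-0.0006 -0.0024  0.    ] turn -0.36
```

Emit:
send_rows --moves "0 -0.0015 0 0 50; 0 -0.0015 0 0 20; 0 -0.0015 0 0 10; 0 -0.0015 0 0 5; 0 -0.0015 0 0 5"

```text
t: 2.38
tool_pos: [0.498, -0.2281, 0.0815]
ee_rot: [[0.826, -0.564, 0.002], [-0.564, -0.826, -0.001], [0.003, -0.0, -1.0]]
wrist_force: [1.1, 1.9, 4.1]
gripper_width: 0.198
```

```bash
python3 -c "
from h import *
go(.497,-.227,.074,-34)"
```

```text
t 2.38 p [ 0.498  -0.2281  0.0815] head -34.34 tilt 0.15 F [1.1 1.9 4.1] g 0.198 j7 -1.91
d [-0.0015 -0.0003  0.0075] turn -0.34
```

Emit:
send_rows --moves "0 0 0.002 0 0; 0 0 0.004 0 0; 0 0 0.006 0 0; 0 0 0.007 0 0; 0 0 0.007 0 0"

```text
t: 2.8
tool_pos: [0.4983, -0.2283, 0.0753]
ee_rot: [[0.826, -0.564, 0.003], [-0.564, -0.826, -0.002], [0.003, 0.0, -1.0]]
wrist_force: [-2.1, 2.5, 6.7]
gripper_width: 0.197
```

```bash
python3 -c "
from h import *
go(.497,-.227,.074,-34)"
```

```text
t 2.8 p [ 0.4983 -0.2283  0.0753] head -34.34 tilt 0.2 F [-2.1  2.5  6.7] g 0.197 j7 -1.91
d [-0.0018 -0.0003  0.0013] turn -0.34
```

Emit:
send_rows --moves "0 0 0.001 0 0; 0 0 0.0015 0 0; 0 0 0.0015 0 0"

```text
t: 3.05
tool_pos: [0.4983, -0.2282, 0.0745]
ee_rot: [[0.826, -0.564, 0.003], [-0.564, -0.826, -0.002], [0.004, 0.0, -1.0]]
wrist_force: [-2.6, 2.7, 8.4]
gripper_width: 0.2
```

```bash
python3 -c "
from h import *
from cell import *
import cv2
c=capture('scene');cv2.imwrite('pics/s2.png',cv2.resize(c['img'][200:340,150:300,::-1],None,fx=4,fy=4,interpolation=cv2.INTER_CUBIC))
go(.497,-.227,.074,-34)"
```

```text
t 3.1 p [ 0.4983 -0.2282  0.0746] head -34.34 tilt 0.21 F [-3.1  3.4  8.3] g 0.199 j7 -1.91
d [-0.0018 -0.0003  0.0006] turn -0.34
```

View pics/s2.png

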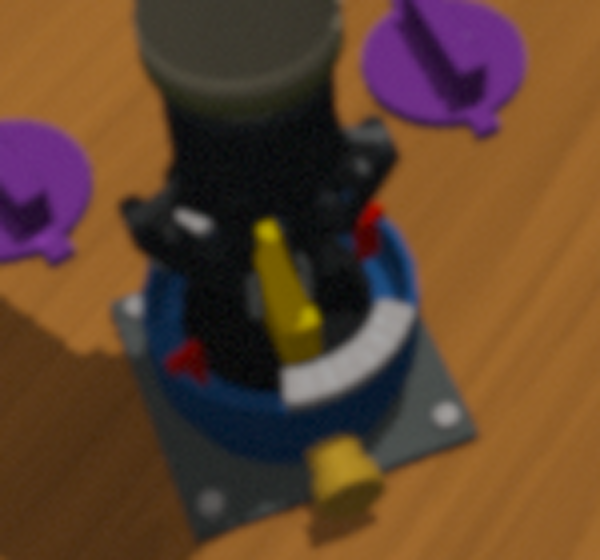

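Emit:
send_rows --moves "-0.0015 0 0.0008 0 0; -0.0015 0 0.0008 -4 0; -0.0015 0 0.0008 -9 0; -0.0015 0 0.0008 -14 0; -0.0015 0 0.0008 -20 0"

```text
t: 3.52
tool_pos: [0.4982, -0.228, 0.0752]
ee_rot: [[0.97, -0.244, 0.005], [-0.244, -0.97, -0.004], [0.006, 0.002, -1.0]]
wrist_force: [0.1, 0.4, 7.4]
gripper_width: 0.195
```

```bash
python3 -c "
from h import *
go(.497,-.227,.074,49)"
```

```text
t 3.52 p [ 0.4982 -0.228   0.0752] head -14.12 tilt 0.38 F [0.1 0.4 7.4] g 0.195 j7 -1.58
d [-0.0014 -0.0007  0.0012] turn -63.12
```

Emit:
send_rows --moves "0 0 0.0015 -5 0; 0 0 0.0015 -10 0; 0 0 0.0015 -15 0; 0 0 0.0015 -20 0; 0 0 0.0015 -25 0"

```text
t: 3.93
tool_pos: [0.4994, -0.228, 0.0751]
ee_rot: [[0.981, 0.193, 0.008], [0.193, -0.981, -0.004], [0.007, 0.006, -1.0]]
wrist_force: [1.5, 2.0, 8.2]
gripper_width: 0.197
```

```bash
python3 -c "
from h import *
go(.497,-.227,.075,49)"
```

```text
t 3.93 p [ 0.4994 -0.228   0.0751] head 11.12 tilt 0.53 F [1.5 2.  8.2] g 0.197 j7 -1.16
d [-0.0022 -0.0015  0.0001] turn -37.88
```

Emit:
send_rows --moves "-0.001 -0.0005 0.001 -5 0; -0.001 -0.0005 0.001 -10 0; -0.001 -0.0005 0.001 -15 0; -0.001 -0.0005 0.001 -20 0; -0.001 -0.0005 0.001 -25 0"

```text
t: 4.35
tool_pos: [0.4998, -0.2273, 0.0755]
ee_rot: [[0.805, 0.593, 0.011], [0.593, -0.805, -0.005], [0.006, 0.01, -1.0]]
wrist_force: [1.5, 3.4, 7.0]
gripper_width: 0.196
```

```bash
python3 -c "
from h import *
go(.497,-.227,.075,49)"
```

```text
t 4.35 p [ 0.4998 -0.2273  0.0755] head 36.39 tilt 0.68 F [1.5 3.4 7. ] g 0.196 j7 -0.74
d [-0.0021 -0.0019  0.0005] turn -12.61
```

Emit:
send_rows --moves "-0.001 -0.001 0.0005 -5 0; -0.001 -0.001 0.0005 -9 0; -0.001 -0.001 0.0005 -13 0; -0.001 -0.001 0.0005 -13 0; -0.001 -0.001 0.0005 -13 0"

```text
t: 4.77
tool_pos: [0.4995, -0.227, 0.0762]
ee_rot: [[0.65, 0.76, 0.013], [0.76, -0.65, -0.005], [0.005, 0.013, -1.0]]
wrist_force: [1.2, 2.6, 7.5]
gripper_width: 0.196
```

```bash
python3 -c "
from h import *
from cell import *
import cv2
c=capture('scene');cv2.imwrite('pics/s3.png',cv2.resize(c['img'][200:340,150:300,::-1],None,fx=4,fy=4,interpolation=cv2.INTER_CUBIC))
go(.497,-.227,.14,49)"
```

```text
t 4.82 p [ 0.4995 -0.227   0.0762] head 49.41 tilt 0.81 F [0.5 3.1 7.8] g 0.202 j7 -0.52
d [-0.0014 -0.001  -0.0639] turn 0.41
```

View pics/s3.png

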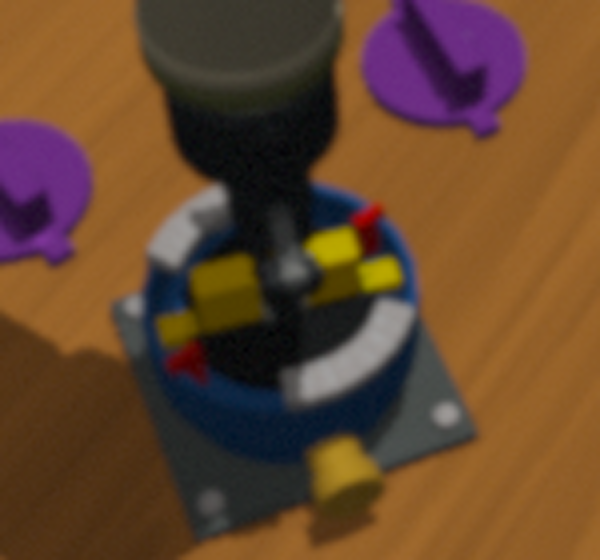

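The ears, at about (380,273) and (178,330) in the crop, are clear of the claw ends and just short of the red stops. I lift straight up.

Emit:
send_rows --moves "0 0 -0.006 0 0; 0 0 -0.014 0 0; 0 0 -0.026 0 0; 0 0 -0.042 0 0; 0 0 -0.06 0 0"

```text
t: 5.23
tool_pos: [0.498, -0.2267, 0.137]
ee_rot: [[0.651, 0.759, 0.012], [0.759, -0.651, -0.005], [0.004, 0.012, -1.0]]
wrist_force: [0.2, -0.5, -2.2]
gripper_width: 0.196
```

```bash
python3 -c "
from h import *
from cell import *
import cv2
c=capture('scene');cv2.imwrite('pics/s4.png',c['img'][:,:,::-1])
go(.58,.19,.17,49)"
```

```text
t 5.28 p [ 0.4999 -0.2273  0.141 ] head 49.4 tilt 1.03 F [ 2.  -0.3  3. ] g 0.201 j7 -0.49
d [ 0.3692 -0.2102 -0.0307] turn 0.4
```

View pics/s4.png

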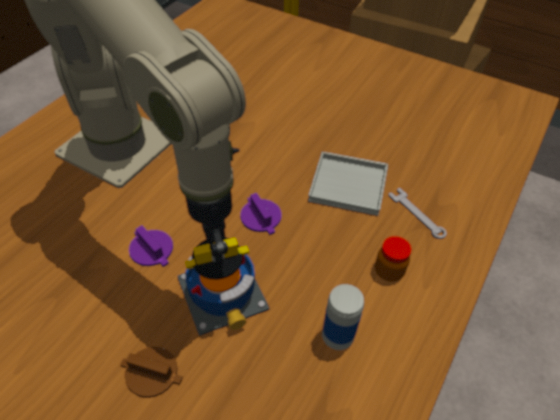

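The cap is in the gripper and free, and the orange element shows below it. Next I carry it to the tray.

Emit:
send_rows --moves "0.012 -0.007 -0.012 0 0; 0.035 -0.02 -0.024 0 0; 0.061 -0.035 -0.03 0 0; 0.092 -0.052 -0.03 0 0; 0.123 -0.07 -0.03 0 0"

```text
t: 5.7
tool_pos: [0.5265, -0.0876, 0.1714]
ee_rot: [[0.652, 0.758, 0.018], [0.758, -0.652, -0.008], [0.005, 0.019, -1.0]]
wrist_force: [0.3, 0.0, -2.0]
gripper_width: 0.197
```

```bash
python3 -c "
from h import *
go(.58,.19,.17,49)"
```

```text
t 5.7 p [ 0.5265 -0.0876  0.1714] head 49.31 tilt 1.12 F [ 0.3  0.  -2. ] g 0.197 j7 -0.75
d [ 2.454e-01 -1.404e-01  1.000e-04] turn 0.31
```

Emit:
send_rows --moves "0.031 -0.018 0 0 0; 0.062 -0.035 0 0 0; 0.093 -0.053 0 0 0; 0.124 -0.071 0 0 0; 0.15 -0.086 0 0 0"

```text
t: 6.12
tool_pos: [0.5589, 0.0847, 0.1711]
ee_rot: [[0.651, 0.759, 0.018], [0.759, -0.651, -0.008], [0.005, 0.019, -1.0]]
wrist_force: [1.3, 0.1, -1.4]
gripper_width: 0.201
```

```bash
python3 -c "
from h import *
go(.58,.19,.15,49)"
```

```text
t 6.12 p [0.5589 0.0847 0.1711] head 49.36 tilt 1.14 F [ 1.3  0.1 -1.4] g 0.201 j7 -1.12
d [ 0.0935 -0.053   0.0206] turn 0.36
```

Emit:
send_rows --moves "0.028 -0.016 0 0 0; 0.054 -0.031 0 0 0; 0.076 -0.043 0.01 0 0; 0.0935 -0.053 0.02 0 0; 0.0935 -0.053 0.02 0 0"

```text
t: 6.53
tool_pos: [0.5784, 0.1945, 0.149]
ee_rot: [[0.647, 0.762, 0.015], [0.762, -0.647, -0.007], [0.005, 0.016, -1.0]]
wrist_force: [-0.6, 0.5, -2.6]
gripper_width: 0.199
```

```bash
python3 -c "
from h import *
from cell import *
import cv2
c=capture('wrist');cv2.imwrite('pics/w5.png',c['img'][:,:,::-1])
go(.58,.19,.03,49)"
```

```text
t 6.58 p [0.5789 0.1922 0.1497] head 49.57 tilt 1.01 F [ 0.2 -0.5 -0.8] g 0.202 j7 -1.33
d [-0.0014  0.0002  0.1197] turn 0.57
```

View pics/w5.png

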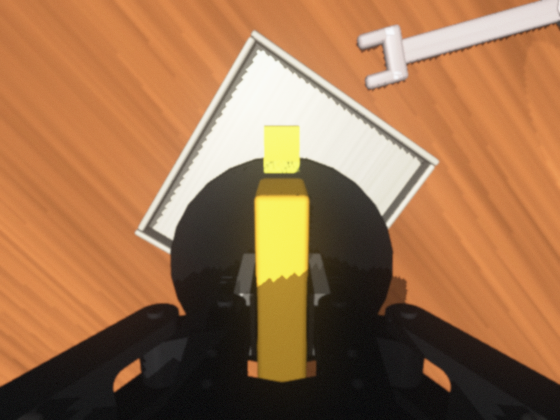

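The cap is held level over the tray; its front ear is at (281,148) and the tray corners at (256,36), (436,163) and (138,232) surround it. I lower it.

Emit:
send_rows --moves "-0.001 0 0.026 0 0; -0.001 0 0.052 0 0; -0.001 0 0.076 0 0; -0.001 0 0.098 0 0; -0.001 0 0.115 0 0"

```text
t: 7.0
tool_pos: [0.5799, 0.1884, 0.0333]
ee_rot: [[0.65, 0.76, 0.015], [0.76, -0.65, -0.009], [0.003, 0.017, -1.0]]
wrist_force: [0.0, -0.0, -0.8]
gripper_width: 0.199
```

```bash
python3 -c "
from h import *
go(.58,.19,.019,49)"
```

```text
t 7.0 p [0.5799 0.1884 0.0333] head 49.46 tilt 1.01 F [ 0.  -0.  -0.8] g 0.199 j7 -1.4
d [ 0.0013 -0.0012  0.0143] turn 0.46
```

Emit:
send_rows --moves "0 0 0.004 0 0; 0 0 0.007 0 0; 0 0 0.009 0 0; 0 0 0.011 0 0; 0 0 0.012 0 0"

```text
t: 7.42
tool_pos: [0.5808, 0.1883, 0.0224]
ee_rot: [[0.65, 0.76, 0.017], [0.76, -0.65, -0.009], [0.004, 0.019, -1.0]]
wrist_force: [0.1, -0.8, -1.6]
gripper_width: 0.199
```

```bash
python3 -c "
from h import *
go(.58,.19,.019,49)"
```

```text
t 7.42 p [0.5808 0.1883 0.0224] head 49.45 tilt 1.08 F [ 0.1 -0.8 -1.6] g 0.199 j7 -1.41
d [ 0.0008 -0.0018  0.0033] turn 0.45
```

Emit:
send_rows --moves "0 0 0.001 0 0; 0 0 0.002 0 0; 0 0 0.003 0 0; 0 0 0.004 0 0; 0 0 0.004 0 0"

```text
t: 7.83
tool_pos: [0.5812, 0.1884, 0.0192]
ee_rot: [[0.65, 0.76, 0.017], [0.76, -0.65, -0.009], [0.004, 0.019, -1.0]]
wrist_force: [-1.9, -1.3, 5.4]
gripper_width: 0.203
```

```bash
python3 -c "
from h import *
go(.58,.19,.019,49)"
```

```text
t 7.83 p [0.5812 0.1884 0.0192] head 49.44 tilt 1.12 F [-1.9 -1.3  5.4] g 0.203 j7 -1.41
d [ 0.0005 -0.002   0.0001] turn 0.44
```

The wrist force rose from −1.6 N to +5.4 N at TCP z 0.0192, close to the height expected, so the cap is on the floor. I open.

Emit:
send_rows --moves "0 0 0 0 24; 0 0 0 0 30; 0 0 0 0 40; 0 0 0 0 48; 0 0 0 0 48"

```text
t: 8.25
tool_pos: [0.5812, 0.1884, 0.0191]
ee_rot: [[0.65, 0.76, 0.017], [0.76, -0.65, -0.009], [0.004, 0.019, -1.0]]
wrist_force: [0.0, 0.3, 0.3]
gripper_width: 0.479
```

Emit:
send_rows --moves "0 0 -0.008 0 48; 0 0 -0.025 0 48; 0 0 -0.05 0 48; 0 0 -0.085 0 48; 0 0 -0.12 0 48"

```text
t: 8.67
tool_pos: [0.5784, 0.1895, 0.1404]
ee_rot: [[0.65, 0.76, 0.016], [0.76, -0.65, -0.009], [0.003, 0.018, -1.0]]
wrist_force: [1.0, -0.3, 0.3]
gripper_width: 0.482
```

Emit:
send_rows --moves "0 0 -0.025 0 48; -0.03 0.015 -0.05 0 48; -0.06 0.03 -0.07 0 48; -0.09 0.05 -0.07 0 48; -0.12 0.07 -0.07 0 48"

```text
t: 9.08
tool_pos: [0.5526, 0.0527, 0.2135]
ee_rot: [[0.649, 0.761, 0.019], [0.761, -0.649, -0.009], [0.005, 0.021, -1.0]]
wrist_force: [1.0, -0.5, -0.5]
gripper_width: 0.474
```

Emit:
send_rows --moves "-0.03 0.017 0 0 48; -0.06 0.034 0 0 48; -0.08 0.046 0 0 48; -0.08 0.046 0 0 48; -0.08 0.046 0 0 48"

```text
t: 9.5
tool_pos: [0.5355, -0.0393, 0.2146]
ee_rot: [[0.651, 0.759, 0.02], [0.759, -0.651, -0.01], [0.005, 0.021, -1.0]]
wrist_force: [-0.5, 0.8, 0.0]
gripper_width: 0.483
```

```bash
python3 -c "
from h import *
from cell import *
import cv2
go(.58,.19,.019,49)
for n in('scene','top'):
    c=capture(n);cv2.imwrite(f'pics/{n}6.png',c['img'][:,:,::-1])
"
```

```text
t 9.5 p [ 0.5355 -0.0393  0.2146] head 49.39 tilt 1.26 F [-0.5  0.8  0. ] g 0.483 j7 -0.83
d [ 0.202  -0.1196  0.1941] turn 0.39
```

View pics/scene6.png

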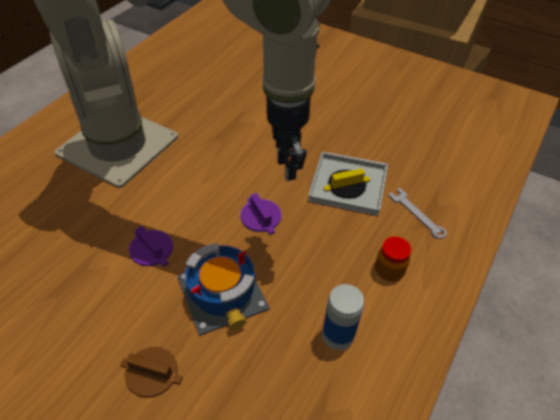

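View pics/top6.png

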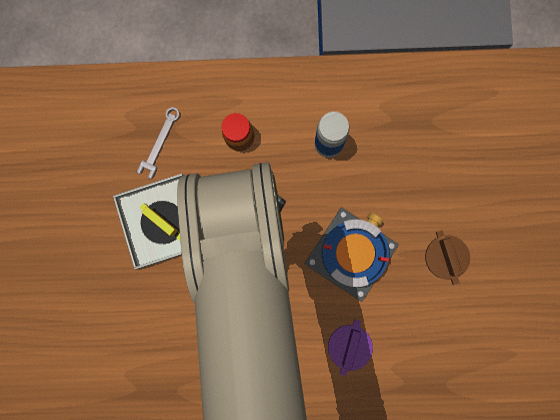

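The cap lies in the tray, handle up: scene (348,182), top (160,222). The can, jar and wrench are at the same pixels as at the start, and the arm is clear of everything. Before handing in, I compare the bar centre with the tray centre.

```bash
python3 -c "
from h import *
from cell import *
c=capture('top');print(ray(c,(160,221),.045))
s=sense();print(s['t'],abs(np.array(s['joint_vel'])).max(),s['wrist_force'])
print(job_done())"
```

```text
[0.57754386 0.18122083 0.045     ]
9.65 0.008902205878375279 [ 0.28093236  0.15605055 -0.0380443 ]
the job is handed in; nothing more can be done
None
```

I opened the filter, laid the cap in the aluminium tray and handed the job in at 9.65 s. `job_done()` gives no verdict, so the outcome below is from my own checks.

**What I did:** I gripped the bar of the black cap and pressed it down about 6–7 mm. With about 8 N at the wrist, I turned it about 84° anticlockwise. I lifted it straight off, then set it down until the floor pushed back with about 5 N, and let go.

**Last checks:**
- **Cap position:** the cap lies in the tray, handle up and released. One pixel reading puts the bar about 10 mm from the tray's centre. The gripper's position at release put it about 2 mm off. The two disagree by about 8 mm, but both are well inside the 60 mm limit.
- **Flatness:** I judged it by eye. The gripper was tilted about 1.1° (0.02 rad) at release, and the limit is 0.1 rad.
- **Bystanders:** the spray can, screw jar and wrench appear at the same pixels as at the start.
- **Robot:** the arm was clear of everything and nearly still, with the wrist force close to zero.
- **Small disagreements:** the cap centre from the top and wrist cameras differed by about 2.5 mm. The tool drifted about 2–3 mm sideways during the twist, so the cap stayed within the 10 mm limit.

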